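Turn the welding turntable to its zero line

ROBOT

A 6-joint arm with a two-finger parallel gripper is mounted at the origin on the work surface. World frame = base frame: x ahead of the robot, y to its left, z up, the work surface at z = 0. Lengths are in m, angles in degrees, forces in N, time in s.
With the tool pointing down it reaches from about 0.3 to 0.875 m from the base axis. Payload 4.2 kg.
Tool frame: the origin (TCP) lies at the very end of the fingers, on their centre line; the grasp point (between the pads) lies 19 mm behind it; z points along the fingers, y is the direction in which the jaws open and shut (so a half turn about z gives the same grasp; the last joint's range is limited). The gripper opens to 85 mm and grips with 20 to 120 N. Pads are 22 mm wide; open, the fingers measure 114 mm over their backs; the gripper's body (76 mm by 85 mm) begins 54 mm behind the grasp point. The pads swing forward as they close: fully open they stand 13 mm farther back than shut.
Start: joints at [68.583, 18.312, 89.639, -0, 72.044, -1.146], TCP at [0.199, 0.539, 0.231] pointing down, gripper open.
Joint ranges: [-177.97, 177.97], [-48.28, 115.42], [12.27, 149.76], [-77.06, 257.06], [2.81, 150.46], [-146.56, 146.56]. Speed limits (degrees/s): [147.25, 147.25, 180, 180, 180, 180].

INTERFACE

Orientations are given as [roll, pitch, yaw] about the fixed x, y, z axes, in that order (R = Rz(yaw) Ry(pitch) Rx(roll)).
In Python, from workcell import ctrl gives the robot as it stands. The module is installed in compiled form; this text tells all that it offers.
- The arm moves only by the tool move_arm, never from a script. Its arguments are lists of equal length, an entry for each row: "linear": the shift along the world's x, y, z as a fraction of full scale, a list of three; "rotation": the turn, a rotation vector about the world's x, y, z as a fraction of full scale, a list of three. In form: {"linear": [[x, y, z], ...], "rotation": [[ax, ay, az], ...]}. A call has 1 to 20 rows; each row shifts and turns the commanded pose from where the row before left it; what a row does not reach is not made up. Full scale, the value 1, is 0.03 m for a shift and 360 degrees for a turn. A row lasts 1/10 s, in which the tool goes at most 50 mm and 8.59 degrees, less where a joint would pass 70% of its speed; a pose out of reach is approached as far as the arm can. A call with a number of a shift or a turn outside -1 to 1 is refused whole. A call with a gripper value outside its range is refused whole. "fingers" is the opening, from -1 (shut) to 1 (fully open), set as the call begins (left out, the last holds). The fingers move at their own pace and stop on an object; "grip_force" is the grip in N (left out, the last holds). Time passes only in rows, so rows that do not move let the fingers close. It gives the time, the measured TCP pose, the force and the opening at its end, in the units of the state.
- ctrl.sense(): the state, without advancing time (a new reading comes with each control period).
- ctrl.get_image(name): name is "side" or "top"; returns (picture, depth): 480x640x3 uint8, red, green, blue; 480x640 float32, m along the optical axis (not along the pixel's ray), 0 where there is no reading.
- ctrl.calibration(name): a dict with "fx", "fy", "cx", "cy" (pixels), "k1" (the pictures are not rectified: a ray, as slopes to the right and down, at radius r is drawn at 1 + k1 r^2 times it, then the intrinsics apply), "rvec" (rotation vector, rad) and "tvec" (3), from world to camera coordinates, as OpenCV has them. Camera axes: x right, y down, z forward; pixel columns grow to the right and rows downward; lengths in m; the calibration is good to about 2 mm. A picture is of the moment at which its call begins. calibration takes no time and is no camera call.
- ctrl.job_done(): hands the job in, once; it reports no verdict.
Trained networks look in the newest picture that a camera, given by its name, has taken for a name from the list of things; names that differ only in an ending like _2 or _b are one class to them, and where a whole thing is asked for, a point or a joint stands for the part that bears it (a point fixed in the world has none). Each returns a list of dicts, best first, with "p" (0 to 1); they miss things now and then, are a little off and sometimes report something else, mostly with a low value. They report only what shows in the picture. A call takes as long as a camera call. They do not tell look-alikes from the thing itself.
- ctrl.search_frame(camera, target): "rect" ([left, top, right, bottom] in pixels, round what is visible of it).
- ctrl.pinpoint(camera, target): "centre" ([column, row] in pixels: a listed point, or the origin of a listed thing).
The state is a dict: "clock": time; "joint_pos": joint angles; "joint_velocities": joint speeds; "joint_efforts": joint torques, N m; "position": TCP position; "tcp_rot": TCP orientation; "contact_force": force on the tool from outside, world axes, zero at the start; "torque": the same for the moment, N m; "finger_gap": finger opening in m.
Only numpy, scipy, OpenCV 4.12 (cv2) and the standard library are available. Lean on these libraries where they do the work, as an engineer would, in place of code of your own. Each camera call takes 0.05 s, during which the arm holds its last target.

TASK

Bring the work round for the next tack: push gently against the jaws of the hand turntable with your fingertips until its pointer lines up with the zero line of the graduated ring, the one long line that runs across the ring's whole width. Do not grip the jaws from both sides; keep off the pipe stub that stands loose on the clamped flange, so that it stays standing in the middle, and leave everything else on the table where it is. Then take your hand away, with the turntable standing still on the line.

Things in the scene. Friction and masses are not known exactly. Their poses are not given: they have to be found in the camera images.
- turntable: fixed foot of the bench turntable: grey cast foot 240 x 240 mm. Origin: on the upright axis of rotation, at table height; z up. On it turns a steel faceplate 200 mm across, top 92 mm above the table, with three jaws 120 degrees apart holding a flange 111 mm across (top 108 mm above the table). Between the jaws the faceplate is clear from 58 to 100 mm off the axis
- faceplate (a joint): angle of the faceplate, rad, growing anticlockwise seen from above; at 0 the pointer is on the foot's -x side. It may be turned either way, up to a full turn from there; the bearing drags with about 0.45 N m (5 N of push near the rim), has no play or spring, and the plate stays where it is left
- pointer_tip (a point): tip of the black pointer fixed to the faceplate's edge, 118 mm from the axis, 78 mm above the table, just above the ring; a black index line on the faceplate continues it inward. It turns with the faceplate
- zero_line (a point): point of the zero line 118 mm from the axis, on top (72 mm above the table) of the fixed light graduated ring seen around the faceplate, 100 to 140 mm off the axis. The zero line is black, 4 mm wide, radial, across the whole visible ring; the other lines are at most 14 mm long, 10 degrees apart, at the outer edge. Site x points outward along the line
- jaw0 (a point): chuck jaw 0, directly opposite the pointer: dark steel block 22 mm wide across its two upright flanks (11 mm either side of this point), from 56 to 98 mm off the turntable's axis, 28 mm tall above the faceplate (37 mm over its inner 20 mm). The point lies 88 mm off the axis in the middle of the jaw, 106 mm above the table. It turns with the faceplate
- jaw1 (a point): chuck jaw 1, 120 degrees anticlockwise of jaw 0: dark steel block 22 mm wide across its two upright flanks (11 mm either side of this point), from 56 to 98 mm off the turntable's axis, 28 mm tall above the faceplate (37 mm over its inner 20 mm). The point lies 88 mm off the axis in the middle of the jaw, 106 mm above the table. It turns with the faceplate
- jaw2 (a point): chuck jaw 2, 240 degrees anticlockwise of jaw 0: dark steel block 22 mm wide across its two upright flanks (11 mm either side of this point), from 56 to 98 mm off the turntable's axis, 28 mm tall above the faceplate (37 mm over its inner 20 mm). The point lies 88 mm off the axis in the middle of the jaw, 106 mm above the table. It turns with the faceplate
- stub: steel pipe stub (open ring) 60 mm across, 30 mm tall, standing loose upright in the middle of the clamped flange, top 138 mm above the table; origin at the centre of its underside
- reducer: bystander, loose: pipe reducer with a flange at both ends, 90 mm across, 100 mm tall, upright
- flange: bystander, loose: single loose flange ring, 100 mm across, 18 mm thick, lying flat
- elbow: bystander, loose: 90 degree pipe elbow, 47 mm pipe, lying flat, about 100 x 100 x 48 mm
- hammer: bystander, loose: hammer with a handle, 260 mm long, lying
- brush: bystander, loose: hand brush, 240 mm long, lying
- square: bystander, loose: steel fitter's square, blade 120 mm, stock 70 mm, lying flat, 14 mm thick
- chuck_key: bystander, loose: T-handled chuck key, 115 mm long, lying
Things that resemble listed ones, but are neither listed nor needed, are in the scene too. Leave any brown, green or purple look-alike of the stub alone.

How it is judged:
By the outcome, as a careful person would: the job done as asked, in the order asked, and still so for the second after the job is handed in, with the robot touching nothing.
It also fails if it takes over 64 s, if anything falls off the work surface, if the arm or the gripper's body presses on something with over 40 N, if the wrist force passes 120 N, or if a joint passes its speed limit or range.

## Working session

There is one attempt and no reset: what is moved stays moved. The work goes in short steps, Python scripts to look and compute and a tool call to move; the robot and the scene stay as the last step left them, time stands still between calls to the robot, and variables do not carry over. Pictures are saved under pics/ and viewed, and the job is handed in when it is done.

Besides the shell and the picture viewer there is one more tool, called after "Emit:" in YAML: its name, and indented under it one key for each argument. move_arm: Moves the arm, as the interface text tells. Its arguments: {"type":"object","properties":{"linear":{"type":"array"},"rotation":{"type":"array"},"fingers":{"type":"number"},"grip_force":{"type":"number"}},"required":["linear","rotation"]}

```bash
mkdir -p pics
cat > h.py <<'E'
import numpy as np, cv2
from workcell import ctrl
def cal(n):
    c=ctrl.calibration(n); K=np.array([[c['fx'],0,c['cx']],[0,c['fy'],c['cy']],[0,0,1.]])
    R=cv2.Rodrigues(np.array(c['rvec'],float))[0]; return K,R,np.array(c['tvec'],float).ravel(),c['k1']
def ray(n,uv):
    K,R,t,k1=cal(n)
    p=cv2.undistortPoints(np.array([[uv]],float),K,np.array([k1,0,0,0.]))[0,0]
    return -R.T@t, R.T@np.array([p[0],p[1],1.])
def at_z(n,uv,z):
    o,d=ray(n,uv); return o+d*(z-o[2])/d[2]
def proj(n,P):
    K,R,t,k1=cal(n)
    return cv2.projectPoints(np.array(P,float).reshape(-1,1,3),cv2.Rodrigues(R)[0],t,K,np.array([k1,0,0,0.]))[0].reshape(-1,2)
def snap(n,f):
    im,d=ctrl.get_image(n); cv2.imwrite(f'pics/{f}.png',im[:,:,::-1]); return im,d
E
python3 - <<'E'
from h import *
for n in('top','side'):
    snap(n,n+'0')
    K,R,t,k=cal(n); print(n,K[0,0],(-R.T@t).round(3))
    for g in('turntable','pointer_tip','zero_line','jaw0','jaw1','jaw2','stub'):
        r=ctrl.pinpoint(n,g)
        z={'turntable':0.,'pointer_tip':.078,'zero_line':.072,'stub':.108}.get(g,.106)
        print(g,[(round(q['p'],2),np.round(q['centre']).tolist(),at_z(n,q['centre'],z).round(3)[:2].tolist()) for q in r[:4]])
s=ctrl.sense();print(s['clock'],s['position'],s['tcp_rot'],s['contact_force'],s['finger_gap'])
E
```

```text
top 536.5428612680272 [0.353 0.058 1.168]
turntable [(0.82, [310.0, 245.0], [0.569, 0.062]), (0.29, [306.0, 238.0], [0.584, 0.071])]
pointer_tip [(0.73, [258.0, 260.0], [0.522, 0.168])]
zero_line []
jaw0 [(0.93, [303.0, 280.0], [0.478, 0.075]), (0.77, [272.0, 213.0], [0.616, 0.139]), (0.75, [347.0, 219.0], [0.602, -0.014])]
jaw1 [(0.93, [303.0, 280.0], [0.478, 0.075]), (0.77, [272.0, 213.0], [0.616, 0.139]), (0.75, [347.0, 219.0], [0.602, -0.014])]
jaw2 [(0.93, [303.0, 280.0], [0.478, 0.075]), (0.77, [272.0, 213.0], [0.616, 0.139]), (0.75, [347.0, 219.0], [0.602, -0.014])]
stub [(0.8, [410.0, 309.0], [0.419, -0.135]), (0.72, [257.0, 261.0], [0.517, 0.167]), (0.65, [306.0, 238.0], [0.564, 0.07]), (0.6, [298.0, 338.0], [0.365, 0.086])]
side 573.3647583994779 [ 0.428 -0.913  0.937]
turntable [(0.82, [316.0, 272.0], [0.566, 0.053])]
pointer_tip [(0.75, [288.0, 216.0], [0.517, 0.176]), (0.47, [336.0, 214.0], [0.634, 0.166])]
zero_line [(0.75, [364.0, 235.0], [0.686, 0.082]), (0.29, [380.0, 246.0], [0.712, 0.04])]
jaw0 [(0.9, [333.0, 213.0], [0.621, 0.135]), (0.73, [278.0, 235.0], [0.485, 0.076]), (0.65, [335.0, 259.0], [0.598, -0.023])]
jaw1 [(0.9, [333.0, 213.0], [0.621, 0.135]), (0.73, [278.0, 235.0], [0.485, 0.076]), (0.65, [335.0, 259.0], [0.598, -0.023])]
jaw2 [(0.9, [333.0, 213.0], [0.621, 0.135]), (0.73, [278.0, 235.0], [0.485, 0.076]), (0.65, [335.0, 259.0], [0.598, -0.023])]
stub [(0.93, [235.0, 310.0], [0.377, -0.138]), (0.77, [314.0, 236.0], [0.563, 0.059]), (0.64, [233.0, 269.0], [0.379, -0.021]), (0.63, [265.0, 348.0], [0.428, -0.241])]
0.8 [0.19921205 0.53939534 0.23136865] [ 1.79992622e+02 -1.99203913e-04  1.59730138e+02] [-0.32007151  0.30756205 -0.42612003] 0.08551463639007743
```

View pics/top0.png

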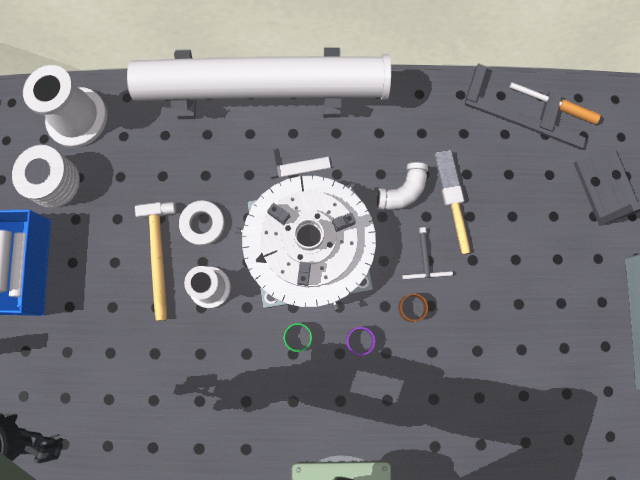

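View pics/side0.png

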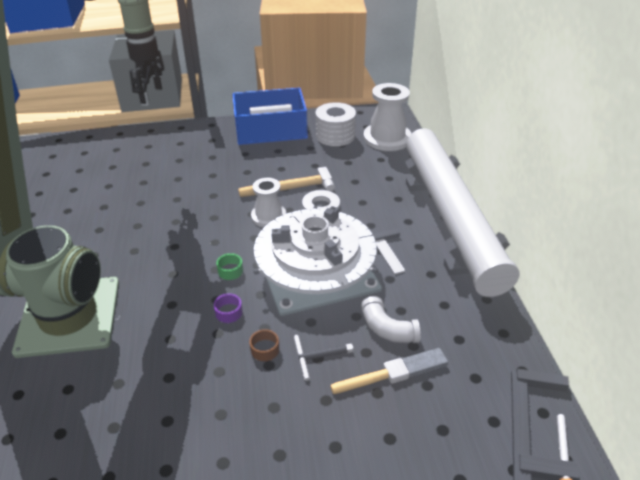

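Run:
```python
import cv2
a=cv2.imread('pics/top0.png')[160:330,220:400]; cv2.imwrite('pics/top0z.png',cv2.resize(a,None,fx=3.5,fy=3.5,interpolation=2))
a=cv2.imread('pics/side0.png')[180:300,220:410]; cv2.imwrite('pics/side0z.png',cv2.resize(a,None,fx=4,fy=4,interpolation=2))
```

```text
(no output)
```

View pics/top0z.png

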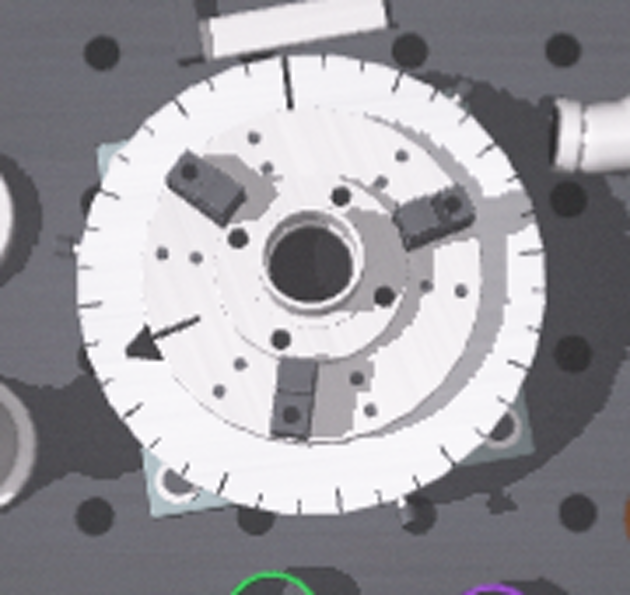

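View pics/side0z.png

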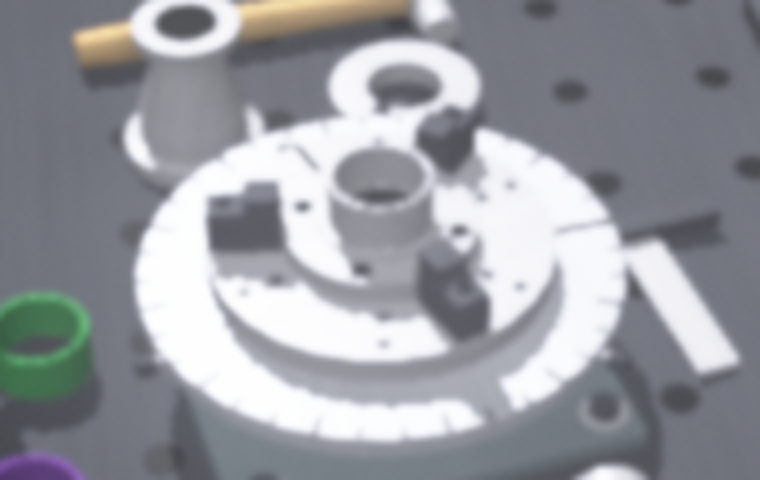

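The top view shows the turntable near pixel (309,240). The pointer tip is at (257,260), pointing lower left, and the long zero line is at about (302,183) at the top. The jaws are at (303,280), (272,213) and (347,219). Next I'll fit the axis and angles accurately.

```bash
cat >> h.py <<'E'
from scipy.optimize import least_squares
def rect(im,n,z,c,half=.16,mm=.5):
    N=int(2*half*1000/mm)+1; g=np.linspace(half,-half,N)
    X,Y=np.meshgrid(c[0]+g,c[1]+g,indexing='ij')   # rows: x down, cols: y decreasing
    uv=proj(n,np.stack([X,Y,np.full_like(X,z)],-1)).astype(np.float32).reshape(N,N,2)
    return cv2.remap(im,uv[...,0],uv[...,1],cv2.INTER_CUBIC)
def sample(g,n,P):
    uv=proj(n,P).astype(np.float32); return cv2.remap(g,uv[:,0].reshape(-1,1),uv[:,1].reshape(-1,1),cv2.INTER_LINEAR).ravel().astype(float)
def polar(g,n,c,z,r,th):
    T,Rr=np.meshgrid(np.radians(th),r,indexing='ij')
    P=np.stack([c[0]+Rr*np.cos(T),c[1]+Rr*np.sin(T),np.full_like(T,z)],-1).reshape(-1,3)
    return sample(g,n,P).reshape(T.shape)
def dark(g,n,c,z,r,lo,hi):
    th=np.arange(lo,hi,.1); v=polar(g,n,c,z,r,th).mean(1); w=np.clip(np.median(v)-v,0,None); 
    k=w.argmax(); m=(abs(th-th[k])<4)&(w>.3*w[k]); return (th[m]*w[m]).sum()/w[m].sum(), w[k]
E
cat > m.py <<'E'
from h import *
import sys
tag=sys.argv[1]
im,_=snap('top','t'+tag); g=cv2.cvtColor(im,cv2.COLOR_RGB2GRAY)
c=np.array([.568,.063])
th=np.arange(0,360,1.); r=np.arange(.125,.155,.0005)
for _ in range(6):
    v=polar(g,'top',c,.072,r,th); d=cv2.GaussianBlur(v,(5,1),0); d=-np.diff(d,axis=1)
    re=r[d.argmax(1)]+.00025; ok=d.max(1)>8
    a=np.radians(th); A=np.c_[np.cos(a),np.sin(a),np.ones_like(a)]
    for i in range(5):
        s=np.linalg.lstsq(A[ok],re[ok],rcond=None)[0]; e=re-A@s; ok=ok&(abs(e)<max(.0015,2*e[ok].std()))
    c=c+s[:2]
print('c',c.round(4),'R',s[2].round(4),ok.sum(),e[ok].std())
print('zero', dark(g,'top',c,.072,np.arange(.104,.122,.001),-20,40))
for nm,z,r in(('ptr',.078,np.arange(.104,.117,.001)),('idx',.092,np.arange(.07,.095,.001))):
    print(nm,dark(g,'top',c,z,r,90,135))
q=rect(im,'top',.072,c); cv2.imwrite(f'pics/r{tag}.png',q[:,:,::-1])
for gname in ('jaw0',):
    for d in ctrl.pinpoint('top',gname)[:3]:
        p=at_z('top',d['centre'],.106)[:2]-c; print(gname,np.degrees(np.arctan2(p[1],p[0])).round(1),np.hypot(*p).round(4))
for s_ in ctrl.pinpoint('top','stub')[:5]: print('stub',at_z('top',s_['centre'],.108)[:2]-c)
print(ctrl.sense()['clock'])
E
python3 m.py a
```

```text
c [0.567  0.0651] R 0.1394 313 0.000471263114143271
zero (np.float64(6.468176103265118), np.float64(140.61111111111114))
ptr (np.float64(112.36947944067437), np.float64(167.96428571428572))
idx (np.float64(112.35660180296009), np.float64(141.34))
jaw0 -69.6 0.0908
jaw0 53.3 0.0841
jaw0 172.1 0.0903
stub [-1.69212010e-03  7.98792829e-06]
stub [-0.21349778 -0.09537486]
stub [-0.15089005 -0.20169073]
stub [-0.20208654  0.02131438]
0.95
```

View pics/ra.png

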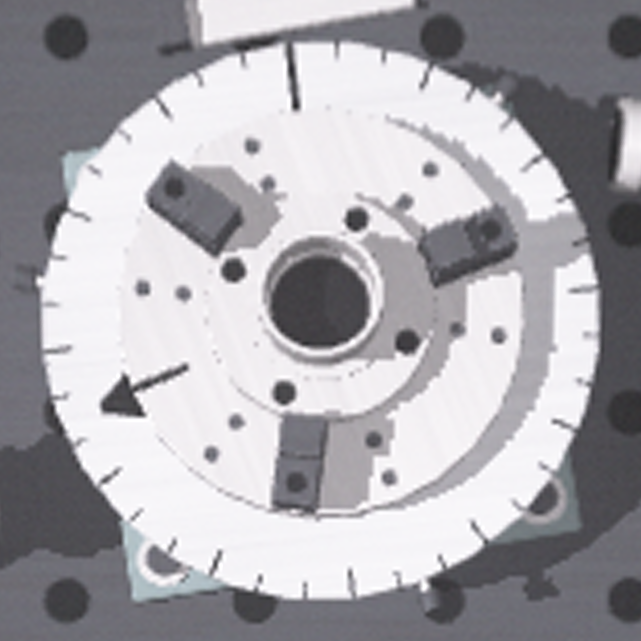

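Emit:
move_arm:
  linear:
    - [0.7, -0.8, 0]
    - [0.7, -0.8, 0]
    - [0.7, -0.8, 0]
    - [0.7, -0.8, 0]
    - [0.7, -0.8, 0]
    - [0.7, -0.8, 0]
    - [0.7, -0.8, 0]
    - [0.7, -0.8, 0]
    - [0.7, -0.8, 0]
    - [0.7, -0.8, 0]
    - [0.7, -0.8, 0]
    - [0.7, -0.8, 0]
    - [0.7, -0.8, 0]
    - [0.7, -0.8, 0]
    - [0.7, -0.8, 0]
    - [0.7, -0.8, 0]
    - [0.7, -0.8, 0]
    - [0.7, -0.8, 0]
    - [0, 0, 0]
    - [0, 0, 0]
  rotation:
    - [0, 0, -0.002]
    - [0, 0, -0.002]
    - [0, 0, -0.002]
    - [0, 0, -0.002]
    - [0, 0, -0.002]
    - [0, 0, -0.002]
    - [0, 0, -0.002]
    - [0, 0, -0.002]
    - [0, 0, -0.002]
    - [0, 0, -0.002]
    - [0, 0, -0.002]
    - [0, 0, -0.002]
    - [0, 0, -0.002]
    - [0, 0, -0.002]
    - [0, 0, -0.002]
    - [0, 0, -0.002]
    - [0, 0, -0.002]
    - [0, 0, 0]
    - [0, 0, 0]
    - [0, 0, 0]
  fingers: -1
  grip_force: 20

```text
clock: 2.95
position: [0.5772, 0.107, 0.231]
tcp_rot: [-180.0, -0.1, 147.4]
contact_force: [0.1, 0.7, 0.1]
finger_gap: 0.0002
```

Emit:
move_arm:
  linear:
    - [0.5, -0.7, 0]
    - [0.5, -0.7, 0]
    - [0.5, -0.7, 0]
    - [0.46, -0.77, 0]
    - [0, 0, 0]
    - [0, 0, -0.6]
    - [0, 0, -0.6]
    - [0, 0, -0.6]
    - [0, 0, -0.6]
    - [0, 0, -0.3]
    - [0, 0, 0]
  rotation:
    - [0, 0, 0]
    - [0, 0, 0]
    - [0, 0, 0]
    - [0, 0, 0]
    - [0, 0, 0]
    - [0, 0, 0]
    - [0, 0, 0]
    - [0, 0, 0]
    - [0, 0, 0]
    - [0, 0, 0]
    - [0, 0, 0]

```text
clock: 4.05
position: [0.6347, 0.0224, 0.1492]
tcp_rot: [-179.9, -0.2, 147.6]
contact_force: [0.4, -0.2, -0.7]
finger_gap: 0.0002
```

Run:
```python
from h import *
snap('side','s1');im,_=snap('top','t1')
p=ctrl.sense()['position']; print(p)
for n in('side','top'): print(proj(n,[p]).round())
a=cv2.imread('pics/side_' if 0 else 'pics/s1.png')[150:310,220:410]; b=cv2.imread('pics/t1.png')[150:310,220:410]
cv2.imwrite('pics/z1.png',cv2.resize(np.hstack([a,b]),None,fx=2.1,fy=2.1,interpolation=2))
```

```text
[0.63615898 0.02199946 0.15109394]
[[349. 228.]]
[[330. 197.]]
```

View pics/z1.png

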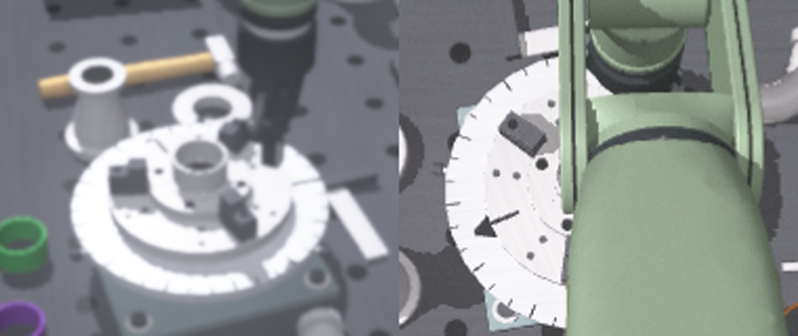

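Emit:
move_arm:
  linear:
    - [0, 0, -0.6]
    - [0, 0, -0.6]
    - [0, 0, -0.3]
    - [0, 0, -0.1]
    - [0, 0, 0]
  rotation:
    - [0, 0, 0]
    - [0, 0, 0]
    - [0, 0, 0]
    - [0, 0, 0]
    - [0, 0, 0]

```text
clock: 4.65
position: [0.6363, 0.0214, 0.1028]
tcp_rot: [180.0, 0.0, 147.5]
contact_force: [0.4, -0.8, 0.5]
finger_gap: -0.0002
```

```bash
cat > arc.py <<'E'
from h import *
import sys
a,b,st=map(float,sys.argv[1:4]); c=np.array([.567,.0651]);R=.082
p=ctrl.sense()
print(p['position'].round(4),p['tcp_rot'].round(2),p['contact_force'].round(1))
n=int(np.ceil(abs(b-a)/st)); ph=np.radians(np.linspace(a,b,n+1))
P=c+R*np.c_[np.cos(ph),np.sin(ph)]
Q=(P-P[0])/.03; q=np.diff(np.round(Q,2),axis=0).round(2)
print([[*map(float,x),0] for x in q]); print(n,'rot each',(b-a)/n/360)
E
python3 arc.py -32.6 -150 3
```

```text
[0.6363 0.0214 0.1028] [1.7997e+02 3.0000e-02 1.4749e+02] [ 0.4 -0.8  0.5]
[[-0.08, -0.12, 0], [-0.08, -0.11, 0], [-0.09, -0.11, 0], [-0.1, -0.1, 0], [-0.1, -0.1, 0], [-0.1, -0.09, 0], [-0.11, -0.08, 0], [-0.12, -0.09, 0], [-0.12, -0.07, 0], [-0.12, -0.07, 0], [-0.12, -0.06, 0], [-0.13, -0.06, 0], [-0.13, -0.05, 0], [-0.14, -0.04, 0], [-0.13, -0.04, 0], [-0.14, -0.03, 0], [-0.14, -0.02, 0], [-0.13, -0.01, 0], [-0.14, -0.01, 0], [-0.14, 0.0, 0], [-0.14, 0.01, 0], [-0.14, 0.01, 0], [-0.14, 0.02, 0], [-0.14, 0.03, 0], [-0.13, 0.03, 0], [-0.14, 0.05, 0], [-0.13, 0.05, 0], [-0.13, 0.05, 0], [-0.12, 0.06, 0], [-0.13, 0.07, 0], [-0.11, 0.08, 0], [-0.12, 0.08, 0], [-0.11, 0.08, 0], [-0.11, 0.09, 0], [-0.1, 0.1, 0], [-0.09, 0.1, 0], [-0.09, 0.11, 0], [-0.09, 0.11, 0], [-0.08, 0.12, 0], [-0.07, 0.12, 0]]
40 rot each -0.008152777777777778
```

Emit:
move_arm:
  linear:
    - [-0.08, -0.12, 0]
    - [-0.08, -0.11, 0]
    - [-0.09, -0.11, 0]
    - [-0.1, -0.1, 0]
    - [-0.1, -0.1, 0]
    - [-0.1, -0.09, 0]
    - [-0.11, -0.08, 0]
    - [-0.12, -0.09, 0]
    - [-0.12, -0.07, 0]
    - [-0.12, -0.07, 0]
  rotation:
    - [0, 0, -0.0082]
    - [0, 0, -0.0082]
    - [0, 0, -0.0082]
    - [0, 0, -0.0082]
    - [0, 0, -0.0082]
    - [0, 0, -0.0082]
    - [0, 0, -0.0082]
    - [0, 0, -0.0082]
    - [0, 0, -0.0082]
    - [0, 0, -0.0082]

```text
clock: 5.65
position: [0.6095, -0.0064, 0.1042]
tcp_rot: [179.4, 0.2, 117.8]
contact_force: [7.3, 1.6, -3.9]
finger_gap: -0.0
```

Run:
```python
from h import *
snap('side','s2');im,_=snap('top','t2')
s=ctrl.sense(); print(s['position'],s['contact_force'],s['torque'])
a=cv2.imread('pics/s2.png')[150:310,220:410]; b=cv2.imread('pics/t2.png')[150:310,220:410]
cv2.imwrite('pics/z2.png',cv2.resize(np.hstack([a,b]),None,fx=2.1,fy=2.1,interpolation=2))
```

```text
[ 0.60822271 -0.00679774  0.10407386] [ 5.56870938  0.3406572  -1.90726803] [ 0.16429339 -0.88349541 -0.01935883]
```

View pics/z2.png

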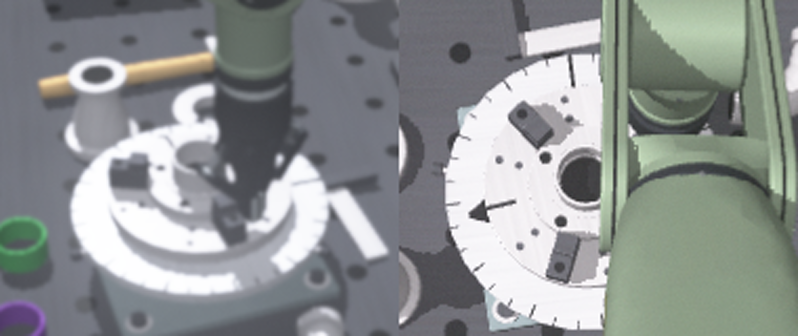

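The faceplate is turning clockwise: the pointer has moved up to about (254,250), with a push of about 6–7 N. I'll continue the arc.

Emit:
move_arm:
  linear:
    - [-0.12, -0.06, 0]
    - [-0.13, -0.06, 0]
    - [-0.13, -0.05, 0]
    - [-0.14, -0.04, 0]
    - [-0.13, -0.04, 0]
    - [-0.14, -0.03, 0]
    - [-0.14, -0.02, 0]
    - [-0.13, -0.01, 0]
    - [-0.14, -0.01, 0]
    - [-0.14, 0.0, 0]
    - [-0.14, 0.01, 0]
    - [-0.14, 0.01, 0]
    - [-0.14, 0.02, 0]
    - [-0.14, 0.03, 0]
    - [-0.13, 0.03, 0]
  rotation:
    - [0, 0, -0.0082]
    - [0, 0, -0.0082]
    - [0, 0, -0.0082]
    - [0, 0, -0.0082]
    - [0, 0, -0.0082]
    - [0, 0, -0.0082]
    - [0, 0, -0.0082]
    - [0, 0, -0.0082]
    - [0, 0, -0.0082]
    - [0, 0, -0.0082]
    - [0, 0, -0.0082]
    - [0, 0, -0.0082]
    - [0, 0, -0.0082]
    - [0, 0, -0.0082]
    - [0, 0, -0.0082]

```text
clock: 7.25
position: [0.5474, -0.0161, 0.1041]
tcp_rot: [179.5, 0.2, 73.7]
contact_force: [4.0, -8.7, -0.9]
finger_gap: 0.0001
```

```bash
cat > look.py <<'E'
from h import *
import sys
t=sys.argv[1]
snap('side','s'+t);im,_=snap('top','t'+t)
s=ctrl.sense(); c=np.array([.567,.0651]); d=s['position'][:2]-c
print(s['clock'],s['position'].round(4),s['tcp_rot'].round(1),s['contact_force'].round(1),'phi',np.degrees(np.arctan2(d[1],d[0])).round(2),'r',np.hypot(*d).round(4))
g=cv2.cvtColor(im,cv2.COLOR_RGB2GRAY)
th=np.arange(-30,200,.25)
v=polar(g,'top',c,.078,np.arange(.104,.114,.001),th).mean(1); k=v.argmin(); m=abs(th-th[k])<5; w=np.clip(150-v[m],0,None); print('ptr?',(th[m]*w).sum()/w.sum(),v[k])
a=cv2.imread(f'pics/s{t}.png')[150:310,220:410]; b=cv2.imread(f'pics/t{t}.png')[150:310,220:410]
cv2.imwrite(f'pics/z{t}.png',cv2.resize(np.hstack([a,b]),None,fx=2.1,fy=2.1,interpolation=2))
E
python3 look.py 3
```

```text
7.35 [ 0.5462 -0.0154  0.104 ] [1.797e+02 1.000e-01 7.370e+01] [ 2.7 -5.5  0.4] phi -104.49 r 0.0832
ptr? 58.54451030507369 68.9090909090909
```

View pics/z3.png

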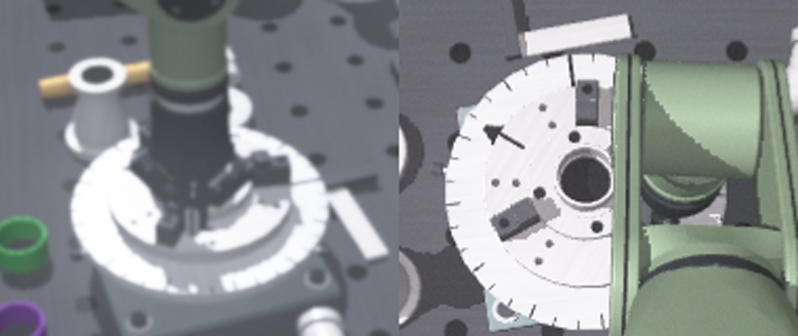

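Emit:
move_arm:
  linear:
    - [-0.14, 0.05, 0]
    - [-0.13, 0.05, 0]
    - [-0.13, 0.05, 0]
    - [-0.12, 0.06, 0]
    - [-0.13, 0.07, 0]
    - [-0.11, 0.08, 0]
    - [-0.12, 0.08, 0]
    - [-0.11, 0.08, 0]
    - [-0.11, 0.09, 0]
    - [-0.1, 0.1, 0]
    - [-0.09, 0.1, 0]
    - [-0.09, 0.11, 0]
    - [-0.09, 0.11, 0]
    - [-0.06, 0.09, 0]
    - [0, 0, 0]
  rotation:
    - [0, 0, -0.0082]
    - [0, 0, -0.0082]
    - [0, 0, -0.0082]
    - [0, 0, -0.0082]
    - [0, 0, -0.0082]
    - [0, 0, -0.0082]
    - [0, 0, -0.0082]
    - [0, 0, -0.0082]
    - [0, 0, -0.0082]
    - [0, 0, -0.0082]
    - [0, 0, -0.0082]
    - [0, 0, -0.0082]
    - [0, 0, -0.0082]
    - [0, 0, -0.006]
    - [0, 0, 0]

```text
clock: 8.85
position: [0.4984, 0.0187, 0.1036]
tcp_rot: [179.8, 0.1, 33.2]
contact_force: [-1.0, -5.4, 3.2]
finger_gap: 0.0003
```

```bash
python3 look.py 4
```

```text
8.95 [0.4986 0.0188 0.1036] [1.799e+02 1.000e-01 3.330e+01] [-0.5 -5.5  2.3] phi -145.88 r 0.0826
ptr? 15.654404008438815 67.0
```

View pics/z4.png

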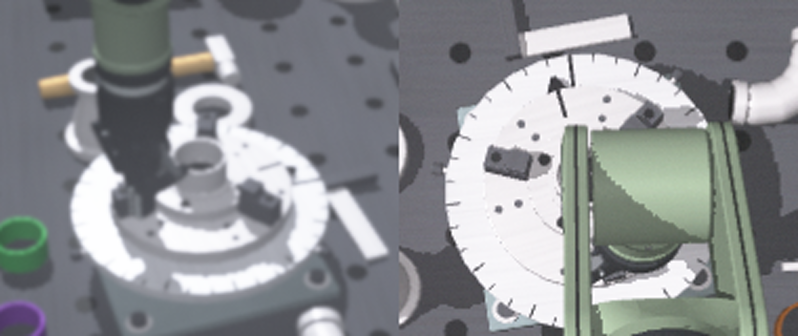

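Emit:
move_arm:
  linear:
    - [-0.04, 0.07, 0]
    - [-0.04, 0.07, 0]
    - [-0.04, 0.07, 0]
    - [-0.03, 0.06, 0]
    - [0, 0, 0]
    - [0, 0, 0]
  rotation:
    - [0, 0, -0.005]
    - [0, 0, -0.005]
    - [0, 0, -0.005]
    - [0, 0, -0.004]
    - [0, 0, 0]
    - [0, 0, 0]

```text
clock: 9.55
position: [0.4938, 0.0268, 0.1034]
tcp_rot: [179.9, 0.1, 26.4]
contact_force: [-1.3, -4.9, 2.6]
finger_gap: -0.0002
```

```bash
cat >> look.py <<'E'
for z,r,l,h in((.072,np.arange(.121,.137,.001),-2,16),(.092,np.arange(.072,.095,.001),0,22)): print('r',r[0],dark(g,'top',c,z,r,l,h))
q=rect(im,'top',.075,c+[.1,.01],half=.06,mm=.2); cv2.imwrite(f'pics/p{t}.png',q[:,:,::-1])
E
python3 look.py 5
```

```text
9.65 [0.4938 0.0268 0.1035] [1.799e+02 1.000e-01 2.640e+01] [-1.4 -5.7  2.1] phi -152.35 r 0.0826
ptr? 8.846618249866335 68.54545454545455
r 0.121 (np.float64(6.518117404466291), np.float64(159.64705882352942))
r 0.072 (np.float64(9.309797566710971), np.float64(153.66666666666669))
```

View pics/p5.png

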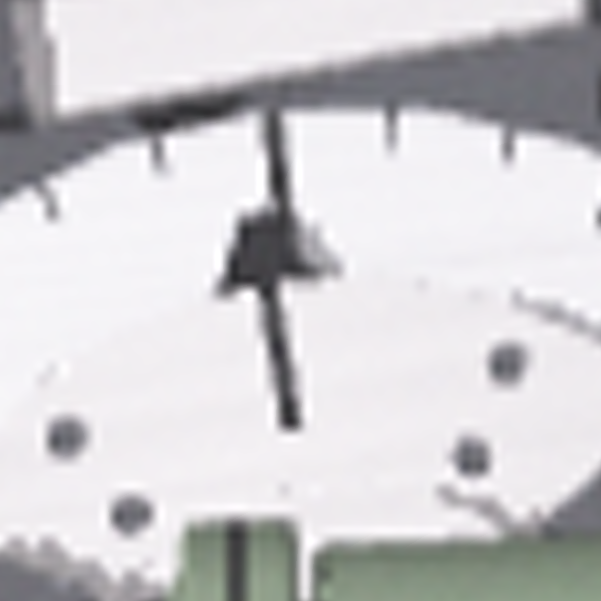

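Emit:
move_arm:
  linear:
    - [-0.016, 0.034, 0]
    - [-0.016, 0.034, 0]
    - [-0.016, 0.034, 0]
    - [0, 0, 0]
    - [0, 0, 0]
  rotation:
    - [0, 0, -0.002]
    - [0, 0, -0.002]
    - [0, 0, -0.002]
    - [0, 0, 0]
    - [0, 0, 0]

```text
clock: 10.15
position: [0.4924, 0.0297, 0.1034]
tcp_rot: [179.8, 0.1, 24.3]
contact_force: [-1.5, -6.1, 2.6]
finger_gap: -0.0001
```

```bash
python3 look.py 6
```

```text
10.25 [0.4924 0.0297 0.1035] [1.798e+02 1.000e-01 2.430e+01] [-2.4 -6.2  3.1] phi -154.62 r 0.0826
ptr? 6.654527984626471 66.72727272727273
r 0.121 (np.float64(6.5198419193659625), np.float64(161.29411764705884))
r 0.072 (np.float64(7.050350211586167), np.float64(151.89583333333331))
```

View pics/p6.png

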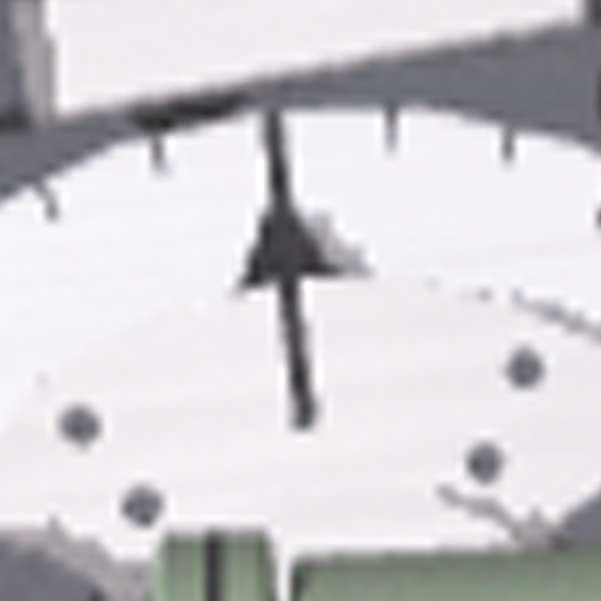

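Emit:
move_arm:
  linear:
    - [-0.009, 0.02, 0]
    - [0, 0, 0]
    - [0, 0, 0]
  rotation:
    - [0, 0, -0.0013]
    - [0, 0, 0]
    - [0, 0, 0]

```text
clock: 10.55
position: [0.4921, 0.0302, 0.1035]
tcp_rot: [179.8, 0.1, 23.8]
contact_force: [-1.3, -6.3, 2.8]
finger_gap: -0.0001
```

```bash
python3 look.py 7
```

```text
10.65 [0.4921 0.0303 0.1035] [1.798e+02 1.000e-01 2.380e+01] [-2.5 -6.1  2.8] phi -155.04 r 0.0826
ptr? 6.2527371366849955 70.18181818181819
r 0.121 (np.float64(6.52505663603335), np.float64(162.2941176470588))
r 0.072 (np.float64(6.581678172578323), np.float64(154.89583333333337))
```

The index line now reads 6.58° against 6.52° for the zero line. I'll back off from the jaw, lift, and move clear.

Emit:
move_arm:
  linear:
    - [0.04, -0.1, 0]
    - [0.08, -0.18, 0]
    - [0.08, -0.18, 0]
    - [0, 0, 0]
    - [0, 0, 0.3]
    - [0, 0, 0.6]
    - [0, 0, 0.8]
    - [0, 0, 0.8]
    - [0, 0, 0.8]
    - [0, 0, 0.8]
    - [0, 0, 0.6]
    - [-0.4, 0.5, 0]
    - [-0.6, 0.8, 0]
    - [-0.6, 0.8, 0]
    - [-0.6, 0.8, 0]
    - [-0.6, 0.8, 0]
    - [-0.6, 0.8, 0]
    - [-0.6, 0.8, 0]
    - [-0.4, 0.8, 0]
    - [-0.2, 0.8, 0]
  rotation:
    - [0, 0, 0]
    - [0, 0, 0]
    - [0, 0, 0]
    - [0, 0, 0]
    - [0, 0, 0]
    - [0, 0, 0]
    - [0, 0, 0]
    - [0, 0, 0]
    - [0, 0, 0]
    - [0, 0, 0]
    - [0, 0, 0]
    - [0, 0, 0]
    - [0, 0, 0]
    - [0, 0, 0]
    - [0, 0, 0]
    - [0, 0, 0]
    - [0, 0, 0]
    - [0, 0, 0]
    - [0, 0, 0]
    - [0, 0, 0]

```text
clock: 12.65
position: [0.359, 0.2259, 0.2441]
tcp_rot: [-180.0, -0.0, 23.7]
contact_force: [0.7, 0.3, 0.4]
finger_gap: -0.0001
```

Emit:
move_arm:
  linear:
    - [0, 0.8, 0]
    - [0, 0.8, 0]
    - [0, 0.8, 0]
    - [0, 0.8, 0]
    - [0, 0.8, 0]
    - [0, 0.5, 0]
    - [0, 0, 0]
    - [0, 0, 0]
  rotation:
    - [0, 0, 0]
    - [0, 0, 0]
    - [0, 0, 0]
    - [0, 0, 0]
    - [0, 0, 0]
    - [0, 0, 0]
    - [0, 0, 0]
    - [0, 0, 0]

```text
clock: 13.45
position: [0.3601, 0.3595, 0.2433]
tcp_rot: [179.9, 0.0, 23.7]
contact_force: [0.5, -0.3, -0.5]
finger_gap: 0.0004
```

```bash
python3 look.py 8; sed -i 's/,90,135)/,-10,25)/' m.py; python3 m.py b
```

```text
13.55 [0.3603 0.359  0.2434] [180.    0.   23.6] [-0.2 -0.4 -0.6] phi 125.11 r 0.3593
ptr? 6.252339325289337 71.0
r 0.121 (np.float64(6.526211331396349), np.float64(162.29411764705884))
r 0.072 (np.float64(6.6022821608856415), np.float64(153.3125))
c [0.567  0.0652] R 0.1394 309 0.0004982899488527681
zero (np.float64(6.2857219566888745), np.float64(167.33333333333334))
ptr (np.float64(6.37949113924882), np.float64(169.17857142857144))
idx (np.float64(6.535083221421827), np.float64(148.44))
jaw0 -172.4 0.0875
jaw0 67.3 0.0873
jaw0 -58.9 0.0837
stub [-0.15042291 -0.20011373]
stub [-0.20049802  0.0185694 ]
stub [-0.00426615  0.0072643 ]
stub [-0.21711587 -0.09453313]
13.7
```

View pics/rb.png

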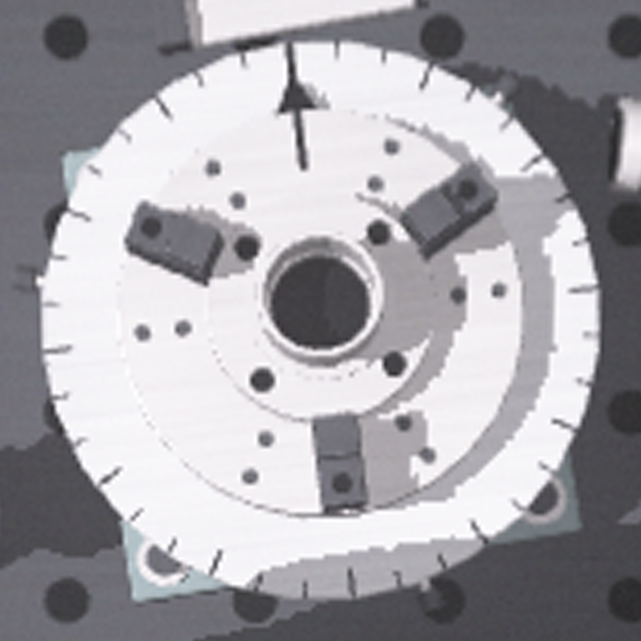

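View pics/tb.png

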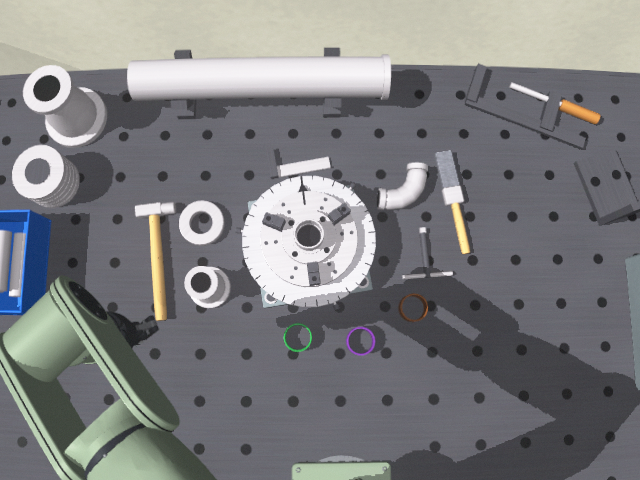

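View pics/s8.png

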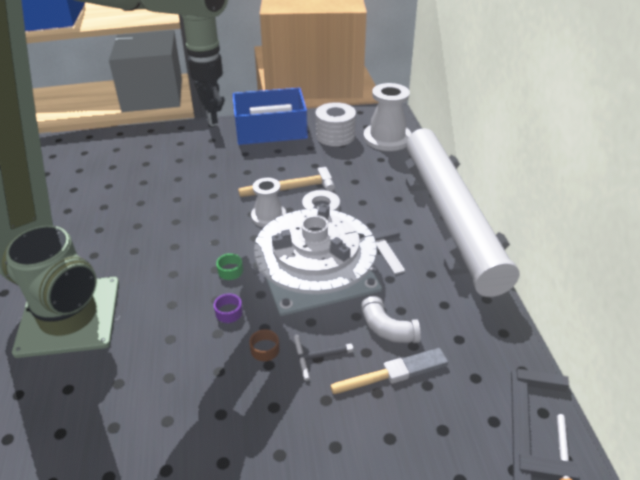

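The pointer at about (303,187) lies on the zero line, and the stub stands centred at (309,235). Everything else is where it was in the first picture, and the arm is clear on the left. Handing in.

```bash
python3 -c "
from workcell import ctrl
s=ctrl.sense();print(s['clock'],s['joint_velocities'].round(2));print(ctrl.job_done())"
```

```text
13.7 [ 0.24  0.19 -0.12  0.13 -0.04  0.1 ]
the job is handed in; nothing more can be done
None
```

The turntable's pointer is on the zero line, and I handed the job in at 13.7 s of the 64 s allowed. I pushed one flank of jaw 0 with the shut fingertips, turning the plate about 106° clockwise. I did the last few degrees in small, measured pushes, then backed off, lifted and moved the hand clear.

- **Alignment:** with the hand away, the index line read about 6.5–6.6° and the pointer tip 6.3–6.4°. The zero line read 6.3–6.5°, so they agree to about 0.3°. The readings were the same before and after the hand came off.
- **Stub:** it still stands upright in the middle in both pictures, and its position in the rectified top view has not changed. The network's last estimate put its centre about 8 mm off the axis, against 2 mm at the start. The picture does not bear that out, so I took it as network noise.
- **Other objects:** by eye, nothing else has moved between the first and last top views.
- **Force:** the readings during the push were about 6–10 N.

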